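# Reset the air bleed station

### The arm

A 7-joint arm with a two-finger parallel gripper is mounted at the origin on a cart in front of the work surface, level with it; the furniture and walls round the work are solid. World frame = base frame: x ahead of the robot, y to its left, z up, the work surface at z = 0. Lengths are in mm, angles in rad, forces in N, time in s.
With the tool pointing down it reaches from about 425 to 950 mm from the base axis. Payload 16.7 kg.
Tool frame: the origin (TCP) lies midway between the tips of the shut fingers; the grasp point (between the pads) lies 19 mm behind it; z points along the fingers, y is the direction in which the jaws open and shut (so a half turn about z gives the same grasp; the last joint's range is limited). The gripper opens to 94 mm and grips with 3 to 60 N. Pads are 16 mm wide; open, the fingers measure 119 mm over their backs; the gripper's body (75 mm by 177 mm) begins 78 mm behind the grasp point.
Start: joints at [1.143, 0.426, 0.074, 1.606, -0.034, 1.111, -0.067], TCP at [185.731, -648.905, 205.467] pointing down, gripper open.
Joint ranges: [-2.85, 2.85], [-0.5, 2.14], [-1.23, 1.37], [0.21, 2.46], [-1.02, 4.16], [0.16, 2.05], [-2.73, 2.73]. Speed limits (rad/s): [1.89, 1.89, 2.39, 2.39, 3.01, 3.01, 3.01].

### API

Orientations are given as a unit quaternion [x, y, z, w].
In Python, from workcell import env, grab_frame, recognise, silhouettes gives the robot as it stands. The module is installed in compiled form; this text tells all that it offers.
- The arm moves only by the tool arm_command, never from a script. Its argument "increments" is a list of rows, each a list of 3 entries, a list of its own where there are three numbers: the shift along the world's x, y, z in units of 40 mm (1.0 is 40 mm), then the turn, a rotation vector about the world's x, y, z in units of 5 degrees (1.0 is 5 degrees), then the opening, from -1 (shut) to 1 (fully open). In form: [[[dx, dy, dz], [rx, ry, rz], fingers], ...]. A call has exactly 8 rows; each row shifts and turns the pose as measured when the row begins; what a row does not reach is not made up. A row lasts 1/8 s, in which the tool goes at most 62.5 mm and 10.7 degrees, less where a joint would pass 70% of its speed; a pose out of reach is approached as far as the arm can. A call is refused whole if a number of a shift passes 1 or a number of a turn 1, either way. A call with a gripper value outside its range is refused whole. The fingers move at their own pace and stop on an object; "force" is the grip in N (left out, the last holds). Time passes only in rows, so rows that do not move let the fingers close, or fill a call up. It gives the time, the measured TCP pose, the force and the opening at its end, in the units of the state.
- env.get_state(): the state, without advancing time (a new reading comes with each control period).
- grab_frame(name): name is "side" or "top" or "wrist"; returns a dict with "image" (420x560x3 uint8, red, green, blue), "range_z" (420x560 float32, mm along the optical axis (not along the pixel's ray), 0 where there is no reading), "vfov" (degrees; the focal length in pixels is half the picture's height over the tangent of half this angle, whatever the lens; pixels are square), "cx", "cy" (the principal point, pixels), "xyz" and "rotation" of the camera in the world. Camera axes: x right, y down, z forward; pixel columns grow to the right and rows downward; lengths in mm; the calibration is good to about 2 mm. A picture is of the moment at which its call begins.
- env.finish_job(): hands the job in, once; it reports no verdict.
Trained networks look in a picture, given as the dict that the camera call returned (one of the last four; its "shot" number tells which), for a name from the list of things; names that differ only in an ending like _2 or _b are one class to them, and where a whole thing is asked for, a point or a joint stands for the part that bears it (a point fixed in the world has none). Each returns a list of dicts, best first, with "conf" (0 to 1); they miss things now and then, are a little off and sometimes report something else, mostly with a low value. They report only what shows in the picture. A call takes as long as a camera call.
- recognise(name, picture): "rect" ([centre column, centre row, width, height] in pixels, round what is visible of it).
- silhouettes(name, picture): "pixels" (420x560 bool, what is visible of it) and "rect" ([centre column, centre row, width, height] in pixels, round what is visible of it).
The state is a dict: "t": time; "joint_pos": joint angles; "dq": joint speeds; "joint_efforts": joint torques, N m; "eef_pos": TCP position; "eef_rot": TCP orientation; "contact_force": force on the tool from outside, world axes, zero at the start; "ft_torque": the same for the moment, N m; "opening": finger opening in mm.
Only numpy, scipy, OpenCV 4.12 (cv2) and the standard library are available. Lean on these libraries where they do the work, as an engineer would, in place of code of your own. Each camera call takes 0.05 s, during which the arm holds its last target.

### The job

Get the compressed-air bleed station ready for the next test: first turn the gauge's drag hand back to the zero mark by its centre knob, then wind the valve handwheel clockwise by its upright handle until it stops fully closed, and back it off exactly two full turns. Leave the drag hand on zero, disturb nothing else on the worktop, and finish while still gripping the wheel's handle between the fingers, holding it still at the two-turn position.

Things in the scene. Friction and masses are not known exactly. Their poses are not given: they have to be found in the camera images.
- air_station: Fixed station: aluminium base plate 130 (x) x 330 (y) x 10 mm, brass manifold bar, needle valve with handwheel at the +y end, round face-up dial gauge at the -y end. Origin: centre of the plate's underside, on the worktop; z up. In its frame the wheel's axis is at x=0, y=+90 mm, the gauge's axis at x=0, y=-90 mm, both vertical. Yaw varies by 20 degrees. Dial face at z=88 mm, radius 43 mm.
- drag_knob (a joint): Angle in rad of the gauge's drag hand (black pointer, round spot near its tip) and the finger knob fixed to it, clockwise (seen from above) from the zero mark; 0 = hand on the zero mark. Starts at 0.6 to 1.35. No stop at zero (runs past to -0.6); stays where it is left; turning takes about 0.03 N m.
- knob_grip (a point): On the knob's axis, 114 mm above the worktop, the point to grip. The finger knob is a black upright bar 30 mm long x 13 mm thick, from 97 to 127 mm above the worktop, its length along the hand. This point's x axis points along the hand to its tip, z up; grip across the 13 mm (its y axis).
- pointer_tip (a point): Tip of the drag hand, 29 mm from the gauge's axis, just above the dial.
- zero_mark (a point): The zero mark, 34 mm from the gauge's axis: the one long, thick black tick, at the anticlockwise end of the ring of ticks (which leaves a 90 degree gap). With the station square to the robot it lies near left of the gauge's axis (135 degrees anticlockwise from +x, from above). The scale runs 270 degrees clockwise from it.
- wheel (a joint): Opening of the valve in rad: 0 = hard stop, fully closed; grows as the wheel turns anticlockwise seen from above; two turns = 12.566, range to 30. Starts 2.5 to 7 open. Drags with about 2.5 N at the handle; stays where it is left. Fully closed, the handle stands on the -y side of the wheel's axis in the station's frame, towards the gauge.
- wheel_hub (a point): On the wheel's vertical axis, top of the hub, 94 mm above the worktop. Dark steel handwheel, three spokes, rim radius 55 mm, rim top 90 mm above the worktop.
- handle: The wheel's upright revolving handle: black round grip 22 mm in diameter, 52 mm long, on the rim 55 mm from the wheel's axis, from 93 to 145 mm above the worktop. It spins freely on its own pin, so the wheel can be wound round and round with one grip at a fixed tool heading. Origin at the foot of the grip; z up.
- handle_grip (a point): On the handle's axis, 32 mm above its foot (125 mm above the worktop): the point to grip.
- coupling: Grey steel conduit coupling, 24x46x26 mm, a loose bystander lying in front of the station. Origin at the centre of its underside.
- masking_tape: Roll of masking tape lying flat, 94 mm across, 25 mm high, loose bystander in front of the station. Origin at the centre of its underside.
- paint_bottle: Small paint bottle 37 mm across, 109 mm tall, loose bystander standing behind the station. Origin at the centre of its underside.
- bottle: Water bottle 60 mm across, 214 mm tall, loose bystander to the left. Origin at the centre of its underside.
- the_screwdriver: Screwdriver 195 mm long, loose bystander lying at the right. Origin at the centre of its underside.
- black_tape: Roll of black tape lying flat, 62 mm across, 19 mm high, loose bystander at the right. Origin at the centre of its underside.

How it is judged (in metres and radians):
On the way, in this order (a step that is already met when the one before it is completed fails the run):
1. the drag hand is turned to the zero mark (value of joint drag_knob between -0.14 and 0.14 rad), for 0.2 s.
2. the valve is wound shut to its stop, the drag hand still on zero (all of step 1 and value of joint wheel below 0.1 rad), for 0.1 s.
At the end, for the whole second after the job is handed in: Wheel two full turns (12.57 rad) open from its stop within 0.28 rad, at rest (under 0.1 rad/s); drag hand within 0.14 rad of the zero mark; fingers still gripping the handle (over 2 N, grasp point within 16 mm of the handle's axis and under 155 mm high) (all of step 1 and value of joint wheel between 12.2864 and 12.8464 rad and velocity of joint wheel between -0.1 and 0.1 rad/s and contact force between the fingers and handle above 2 N and horizontal distance between the grasp point and handle_grip below 0.016 m and height (world z) of the grasp point below 0.155 m); the arm keeps its last pose, push and grip.
It fails at once if a bystander is pushed more than 30 mm or knocked over (distance of any of coupling, masking_tape, paint_bottle, bottle, the_screwdriver, black_tape from where it was at the start of the episode above 0.03 m or angle between any of paint_bottle, bottle's own z axis and vertical above 0.6 rad).
It also fails if it takes over 72 s, if anything falls off the work surface, if the arm or the gripper's body presses on something with over 40 N, if the wrist force passes 120 N, or if a joint passes its speed limit or range.

## Working session

There is one attempt and no reset: what is moved stays moved. The work goes in short steps, Python scripts to look and compute and a tool call to move; the robot and the scene stay as the last step left them, time stands still between calls to the robot, and variables do not carry over. Pictures are saved under pics/ and viewed, and the job is handed in when it is done.

Besides the shell and the picture viewer there is one more tool, called as a command line: name --argument value ..., lists and objects as JSON in quotes. arm_command: Moves the arm, as the interface text tells. Its arguments: {"type":"object","properties":{"increments":{"type":"array"},"force":{"type":"number"}},"required":["increments"]}

```bash
mkdir -p pics; cat > h.py <<'E'
import numpy as np, cv2
from workcell import env, grab_frame, recognise, silhouettes
def save(f,n): cv2.imwrite('pics/'+n+'.png', cv2.cvtColor(f['image'],cv2.COLOR_RGB2BGR))
def foc(f): return 210/np.tan(np.radians(f['vfov'])/2)
def rot(f):
    R=np.array(f['rotation'],float)
    if R.shape==(3,3): return R
    from scipy.spatial.transform import Rotation as Ro
    return Ro.from_quat(R).as_matrix()
def ray(f,u,v): return rot(f)@np.array([(u-f['cx'])/foc(f),(v-f['cy'])/foc(f),1.])
def atz(f,u,v,z):
    d=ray(f,u,v); p=np.array(f['xyz'],float); return p+d*(z-p[2])/d[2]
def depth(f,u,v): 
    return np.array(f['xyz'],float)+ray(f,u,v)*f['range_z'][int(round(v)),int(round(u))]
def proj(f,P):
    q=rot(f).T@(np.array(P,float)-np.array(f['xyz'],float)); return f['cx']+foc(f)*q[0]/q[2], f['cy']+foc(f)*q[1]/q[2]
E
python3 - <<'E'
from h import *
print(env.get_state())
for n in ['top','side','wrist']:
    f=grab_frame(n); save(f,n+'0'); print(n,f['xyz'],f['rotation'],f['vfov'],f['cx'],f['cy'])
    for o in ['air_station','drag_knob','wheel','handle','wheel_hub','coupling','masking_tape','paint_bottle','bottle','the_screwdriver','black_tape','pointer_tip','zero_mark']:
        if n=='wrist': continue
        r=recognise(o,f)
        if r: print(o,np.round(r[0]['rect']),round(r[0]['conf'],2))
E
```

```text
{'t': 0.0, 'joint_pos': array([ 1.14253534,  0.42675237,  0.07383459,  1.60663606, -0.0340588 ,
        1.11077257, -0.0670665 ]), 'dq': array([ 0.00069051,  0.00190456, -0.0004107 , -0.00144109, -0.00097481,
       -0.00124821, -0.00044891]), 'joint_efforts': array([-4.34539770e-04, -9.35809422e+01,  3.66614833e+00, -4.54208279e+01,
       -4.88905166e-02,  1.98430382e-02,  1.32004388e-04]), 'eef_pos': array([ 185.57808066, -648.52112706,  204.7487272 ]), 'eef_rot': array([ 9.90299672e-01,  1.38946503e-01, -1.54392301e-04, -6.36558515e-04]), 'contact_force': array([-0.09196719,  0.53462095, -0.68531441]), 'ft_torque': array([-0.00644672,  0.03518059,  0.0195027 ]), 'opening': 93.83945977010166}
top [ 338.49348987  -44.90025693 1522.28182216] [-0.69590118  0.71389222 -0.05532428  0.05494246] 53.17052037594082 279.85033574771484 212.6885051829942
air_station [260. 217.  95.  60.] 0.76
drag_knob [283. 204.   8.   6.] 0.47
wheel [235. 222.  31.  36.] 0.34
handle [247. 230.   5.   8.] 0.51
wheel_hub [235. 221.  31.  33.] 0.91
masking_tape [393. 247.  10.  23.] 0.72
paint_bottle [247. 177
[... 232 characters left out ...]
318.1092818   1065.8198974 ] [ 0.89483455  0.05906804 -0.01835439 -0.44209186] 50.321694804124185 282.41334847426066 210.02006977426197
air_station [300. 214.  48.  68.] 0.58
wheel [292. 190.  32.  14.] 0.66
handle [271. 234.  24.  22.] 0.28
wheel_hub [290. 187.  33.  16.] 0.75
coupling [266. 207.   6.   7.] 0.38
masking_tape [272. 236.  28.  22.] 0.59
paint_bottle [330. 206.   8.  25.] 0.52
bottle [282. 134.  15.  48.] 0.97
the_screwdriver [219. 308.  64.  10.] 0.8
pointer_tip [302. 211.   8.  11.] 0.59
zero_mark [299. 211.  50.  70.] 0.97
wrist [ 253.69966635 -630.42664046  385.77187595] [ 0.79247129 -0.59717475 -0.07472794  0.09893084] 58.19253814086536 278.2440790949104 214.1842141151058
```

```bash
python3 - <<'E'
import cv2
a=cv2.imread('pics/top0.png')[130:320,90:470]; cv2.imwrite('pics/top0c.png',cv2.resize(a,None,fx=2.1,fy=2.1,interpolation=cv2.INTER_CUBIC))
a=cv2.imread('pics/side0.png')[90:340,160:420]; cv2.imwrite('pics/side0c.png',cv2.resize(a,None,fx=2.4,fy=2.4,interpolation=cv2.INTER_CUBIC))
E
```

```text
(no output)
```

View pics/top0c.png

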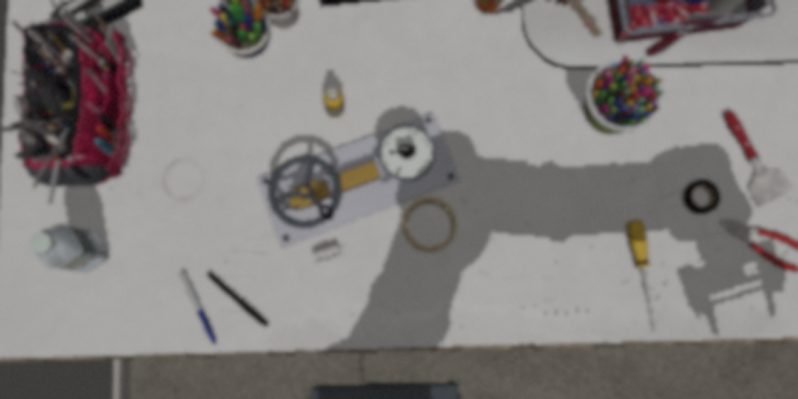

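View pics/side0c.png

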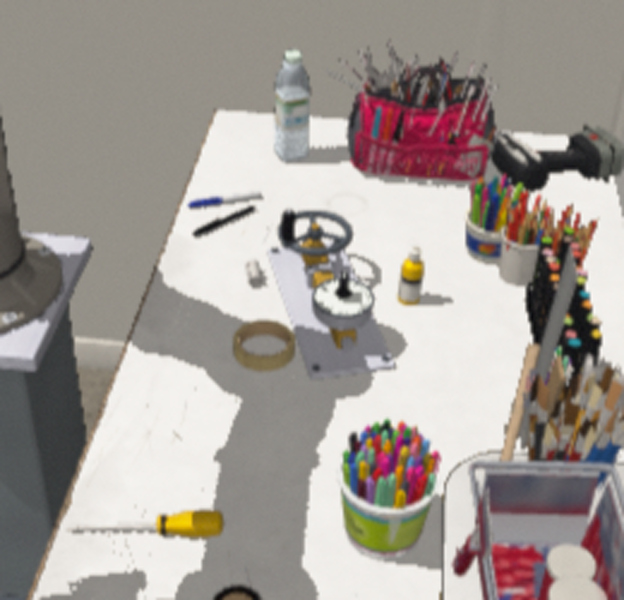

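View pics/wrist0.png

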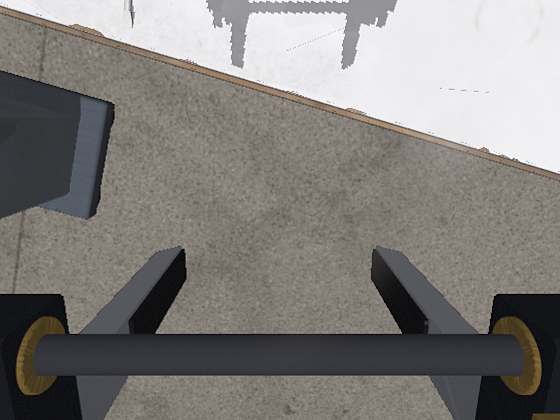

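The top view shows the wheel at about px (235,222), the gauge at about (283,203), the handle at about (246,231), the tape and coupling in front, and the paint bottle behind.

```bash
python3 - <<'E'
from h import *
f=grab_frame('top')
g=atz(f,283,202.5,88); w=atz(f,235.3,221,90); h=atz(f,245.5,231,145)
print('gauge',g,'wheel',w,'handle',h, 'dist',np.linalg.norm((w-g)[:2]))
d=w-g; print('yaw',np.degrees(np.arctan2(-d[0],d[1])))
r=silhouettes('wheel',f)
print([ (x['conf'],x['rect']) for x in r])
for nm,u,v in [('screw',394,247),('blacktape',425,225),('tape',294,237),('coupl',246,247),('paint',248,175),('bottle',124,246),('greencup',387,175)]:
    print(nm,atz(f,u,v,20).round(), depth(f,u,v).round())
s=grab_frame('side')
for p in [g,w]: print(proj(s,p))
E
```

```text
gauge [599.72276048 -60.40835485  88.        ] wheel [538.83489678 105.6054477   90.        ] handle [496.971368    66.46563151 145.        ] dist 176.82735812402427
yaw 20.14121228132779
[(0.74, [235.1, 221.3, 33.8, 31.2])]
screw [ 440. -454.   20.] [ 440. -451.   30.]
blacktape [ 517. -571.   20.] [ 519. -578.   -1.]
tape [485. -97.  20.] [487. -98.  -0.]
coupl [454.  76.  20.] [454.  75.  20.]
paint [718.  65.  20.] [698.  59. 101.]
bottle [468. 512.  20.] [456. 458. 167.]
greencup [ 705. -446.   20.] [ 672. -410.  156.]
(np.float64(302.39586682930235), np.float64(213.60361555618934))
(np.float64(290.4482629298576), np.float64(185.63634843636464))
```

arm_command --increments '[[[0.58,0.92,0.3],[0,0,0.85],1],[[0.58,0.92,0.3],[0,0,0.85],1],[[0.58,0.92,0.3],[0,0,0.85],1],[[0.58,0.92,0.3],[0,0,0.85],1],[[0.58,0.92,0.3],[0,0,0.85],1],[[0.58,0.92,0.3],[0,0,0.85],1],[[0.58,0.92,0.3],[0,0,0.85],1],[[0.58,0.92,0.3],[0,0,0.85],1]]'

```text
t: 2.6
eef_pos: [373.2, -346.8, 303.6]
eef_rot: [0.904, 0.429, -0.001, 0.001]
contact_force: [0.2, -0.6, 0.4]
opening: 94.1
```

arm_command --increments '[[[0.58,0.92,0],[0,0,0.85],1],[[0.58,0.92,0],[0,0,0.85],1],[[0.58,0.92,0],[0,0,0.85],1],[[0.58,0.92,0],[0,0,0.85],1],[[0.58,0.92,0],[0,0,0.85],1],[[0.58,0.92,0],[0,0,0.85],1],[[0.58,0.92,0],[0,0,0.85],1],[[0.3,0.4,0],[0,0,0.5],1]]'

```text
t: 3.6
eef_pos: [553.1, -62.3, 306.6]
eef_rot: [0.742, 0.67, 0.001, 0.003]
contact_force: [0.1, -0.7, -1.3]
opening: 94.1
```

```bash
python3 - <<'E'
from h import *
s=env.get_state(); print(s['t'],s['eef_pos'],s['eef_rot'],s['joint_pos'])
f=grab_frame('wrist'); save(f,'w1')
for o in ['air_station','drag_knob','wheel','handle','wheel_hub']:
    for r in recognise(o,f)[:2]: print(o,np.round(r['rect'],1),round(r['conf'],2))
E
```

```text
3.6 [553.09955484 -62.3432314  306.57982708] [0.74196207 0.67043313 0.00110793 0.00323608] [ 0.43629282  0.18724318 -0.50771539  1.72449659  0.09944693  1.24872651
 -0.19620443]
air_station [278.1 121.6 208.1 237.8] 0.76
drag_knob [322.8 176.6  27.1  51.3] 0.76
drag_knob [172.5  66.9  36.8  48.2] 0.59
wheel [247.6  41.9 130.5  83.7] 0.71
handle [205.8  51.9  29.3  30.2] 0.7
wheel_hub [248.2  39.6 126.3  79.2] 0.8
```

View pics/w1.png

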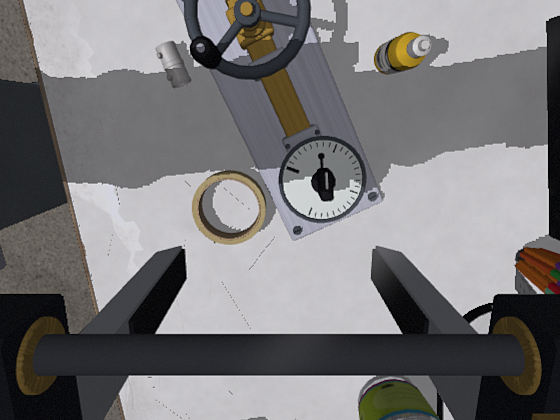

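The wrist view shows the dial centred near (322,179), the pointer spot at (321,157), the zero tick at (292,169), the wheel hub at (246,10) and the handle top at (205,53).

```bash
python3 - <<'E'
from h import *
f=grab_frame('wrist')
im=f['image']
c=im[120:240,260:390]; cv2.imwrite('pics/w1z.png',cv2.resize(cv2.cvtColor(c,cv2.COLOR_RGB2BGR),None,fx=5,fy=5,interpolation=cv2.INTER_CUBIC))
# rectified dial: plane z=88
cx,cy=atz(f,322,179,88)[:2]; print('c0',cx,cy)
N=600; sc=0.2 # mm per px
xs=cx+60-np.arange(N)*sc; ys=cy+60-np.arange(N)*sc
# up=+x, left=+y
U=np.zeros((N,N),np.float32);V=U.copy()
R=rot(f);p=np.array(f['xyz'],float);F=foc(f)
X,Y=np.meshgrid(xs,ys,indexing='ij')
q=np.stack([X-p[0],Y-p[1],np.full_like(X,88-p[2])],-1)@R
U=(f['cx']+F*q[...,0]/q[...,2]).astype(np.float32);V=(f['cy']+F*q[...,1]/q[...,2]).astype(np.float32)
o=cv2.remap(im,U,V,cv2.INTER_CUBIC); cv2.imwrite('pics/dial.png',cv2.cvtColor(o,cv2.COLOR_RGB2BGR))
print(p)
E
```

```text
c0 599.7329786078401 -64.6067097199694
[558.10420335   4.21488039 486.51845933]
```

View pics/dial.png

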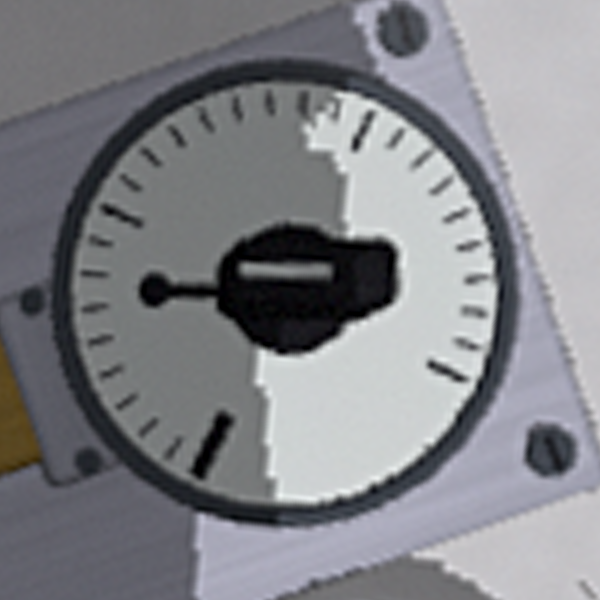

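arm_command --increments '[[[0.3,0,-0.5],[0,0,0.27],-0.2],[[0.3,0,-0.5],[0,0,0.27],-0.2],[[0.3,0,-0.5],[0,0,0.27],-0.2],[[0.3,0.02,-0.5],[0,0,0.27],-0.2],[[0,0,-0.5],[0,0,0],-0.2],[[0,0,-0.5],[0,0,0],-0.2],[[0,0,-0.5],[0,0,0],-0.2],[[0,0,0],[0,0,0],-0.2]]'

```text
t: 4.95
eef_pos: [601.3, -67.8, 151.2]
eef_rot: [0.71, 0.704, -0.001, 0.0]
contact_force: [0.9, -1.1, -0.1]
opening: 37.8
```

```bash
python3 - <<'E'
from h import *
s=env.get_state(); print(s['t'],s['eef_pos'],s['eef_rot'],s['opening'],s['joint_pos'])
f=grab_frame('wrist'); save(f,'w2')
E
```

```text
4.95 [601.34188577 -67.79754254 151.17019432] [ 7.10030146e-01  7.04170083e-01 -1.26976823e-03  2.70793214e-04] 37.79497299266435 [ 0.38927186  0.40922905 -0.48989713  1.79454825  0.22758998  0.99512151
 -0.1997274 ]
```

View pics/w2.png

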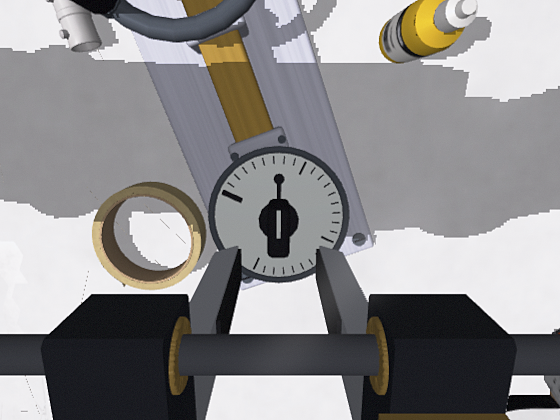

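```bash
python3 - <<'E'
from h import *
f=grab_frame('wrist'); s=env.get_state()
print(s['eef_pos'], f['xyz'])
print('centre',atz(f,279,214.5,89),'spot',atz(f,279,178.5,89),'zero',atz(f,232,197,88))
print(proj(f,[601.5,-61.6,88]), proj(f,s['eef_pos']))
print(atz(f,279.5,222,127), atz(f,278.5,237,127))
E
```

```text
[602.34753924 -67.81056385 153.22688996] [602.14017369   2.6152872  332.31402705]
centre [602.00537121 -59.83043384  89.        ] spot [602.18592337 -35.67917896  89.        ] zero [571.04523422 -47.90871765  88.        ]
(np.float64(278.2628031497386), np.float64(216.6947540225352)) (np.float64(279.9672593455771), np.float64(261.3211306051686))
[602.27602991 -54.45161294 127.        ] [601.64216599 -63.32569768 127.        ]
```

arm_command --increments '[[[0,0.17,-0.4],[0,0,0],-0.2],[[0,0,-0.4],[0,0,0],-0.2],[[0,0,-0.4],[0,0,0],-0.2],[[0,0,-0.15],[0,0,0],-0.2],[[0,0,0],[0,0,0],-1],[[0,0,0],[0,0,0],-1],[[0,0,0],[0,0,0],-1],[[0,0,0],[0,0,0],-1]]' --force 20

```text
t: 6.05
eef_pos: [601.4, -60.4, 96.3]
eef_rot: [0.71, 0.704, -0.001, 0.001]
contact_force: [0.6, -0.2, -6.5]
opening: 24.5
```

```bash
python3 - <<'E'
from h import *
s=env.get_state(); print(s['t'],s['eef_pos'],s['eef_rot'],s['opening'],s['contact_force'])
f=grab_frame('wrist'); save(f,'w3')
E
```

```text
6.05 [601.40243817 -60.40508376  96.25980838] [ 0.71006094  0.70413885 -0.00099088  0.00097556] 24.498038640544163 [ 0.61411226 -0.21783653 -6.51901448]
```

View pics/w3.png

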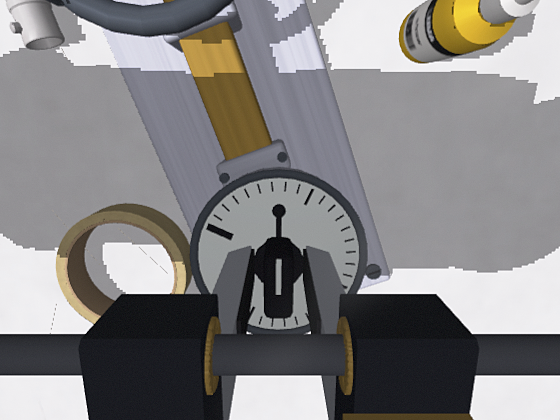

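arm_command --increments '[[[0,0,0],[0,0,0],-0.2],[[0,0,0.07],[0,0,0],-0.2],[[0,0,0.07],[0,0,0],-0.2],[[0,0,0],[0,0,0],-1],[[0,0,0],[0,0,0],-1],[[0,0,0],[0,0,0],-1],[[0,0,0],[0,0,0],-1],[[0,0,0],[0,0,0],-1]]' --force 20

```text
t: 7.1
eef_pos: [601.4, -60.7, 103.6]
eef_rot: [0.71, 0.704, -0.001, 0.001]
contact_force: [-0.2, 0.4, 0.3]
opening: 12.8
```

```bash
python3 - <<'E'
from h import *
s=env.get_state(); print(s['t'],s['eef_pos'],s['eef_rot'],s['opening'],s['contact_force'])
f=grab_frame('wrist'); save(f,'w4')
E
```

```text
7.1 [601.40718098 -60.70282383 103.58299851] [ 0.71022648  0.703971   -0.00120013  0.00131577] 12.835879593755944 [-0.24688484  0.35357671  0.27338019]
```

View pics/w4.png

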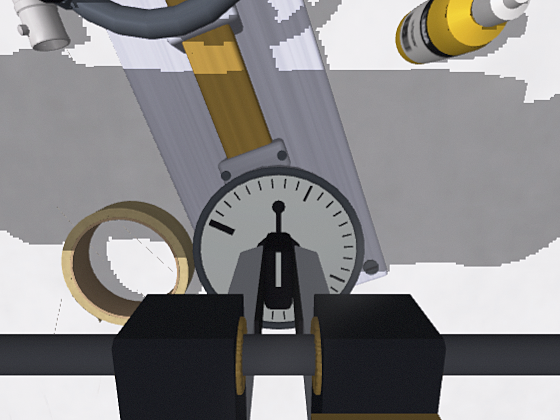

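arm_command --increments '[[[0,0,0],[0,0,0.9],-1],[[0,0,0],[0,0,0.9],-1],[[0,0,0],[0,0,0.9],-1],[[0,0,0],[0,0,0.9],-1],[[0,0,0],[0,0,0.9],-1],[[0,0,0],[0,0,0.9],-1],[[0,0,0],[0,0,0.9],-1],[[0,0,0],[0,0,0],-1]]'

```text
t: 8.15
eef_pos: [601.8, -60.6, 103.6]
eef_rot: [0.485, 0.874, -0.001, 0.002]
contact_force: [-1.7, 0.1, 3.4]
opening: 13.0
```

```bash
python3 - <<'E'
from h import *
s=env.get_state(); print(s['t'],s['eef_pos'],s['eef_rot'],s['opening'],s['contact_force'], 2*np.degrees(np.arctan2(s['eef_rot'][1],s['eef_rot'][0])))
E
```

```text
8.15 [601.79402101 -60.57756557 103.58402305] [ 4.85169441e-01  8.74418442e-01 -5.04392729e-04  1.65773469e-03] 13.00064532848216 [-1.65500921  0.0736086   3.42798669] 121.95275594462291
```

arm_command --increments '[[[0,0,0],[0,0,0.93],-1],[[0,0,0],[0,0,0.93],-1],[[0,0,0],[0,0,0.93],-1],[[0,0,0],[0,0,0.93],-1],[[0,0,0],[0,0,0.93],-1],[[0,0,0],[0,0,0.93],-1],[[0,0,0],[0,0,0.93],-1],[[0,0,0],[0,0,0],-1]]'

```text
t: 9.15
eef_pos: [602.0, -60.3, 103.6]
eef_rot: [0.221, 0.975, 0.0, 0.002]
contact_force: [-0.8, 0.0, 3.3]
opening: 12.4
```

```bash
python3 - <<'E'
from h import *
s=env.get_state(); print(s['t'],s['eef_pos'],s['opening'],s['contact_force'], 2*np.degrees(np.arctan2(s['eef_rot'][1],s['eef_rot'][0])),s['joint_pos'])
f=grab_frame('wrist'); save(f,'w5')
E
```

```text
9.15 [602.04634982 -60.2670916  103.58755042] 12.375853717102265 [-7.66789097e-01  3.78186882e-05  3.29397378e+00] 154.48587880378446 [ 0.549977    0.51836501 -0.72817358  1.82607401  0.41763803  0.95232386
  0.76588585]
```

View pics/w5.png

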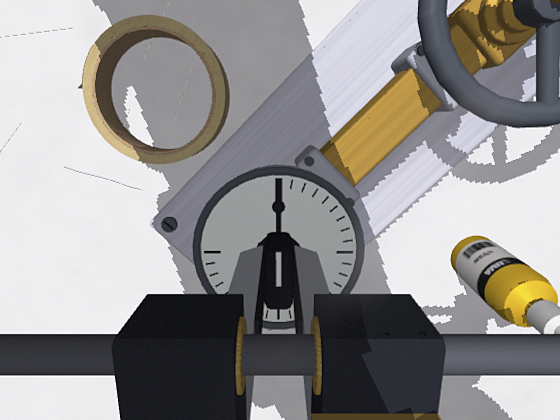

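Pointer lies along the zero tick at (278,190), so the drag hand is on zero. Next: release, rise, and turn back while heading to the wheel.

arm_command --increments '[[[0,0,0],[0,0,0],-0.4],[[0,0,0],[0,0,0],-0.4],[[0,0,0.5],[0,0,0],-0.4],[[0,0,1],[0,0,0],-0.4],[[-0.3,0.2,1],[0,0,-1],0],[[-0.5,0.2,1],[0,0,-1],0],[[-0.5,0.2,0.7],[0,0,-1],0],[[-0.5,0.2,0],[0,0,-1],0]]'

```text
t: 10.2
eef_pos: [528.8, -25.9, 283.0]
eef_rot: [0.394, 0.919, 0.002, 0.003]
contact_force: [0.1, 0.6, -0.2]
opening: 46.5
```

arm_command --increments '[[[-0.4,0.2,0],[0,0,-1],0],[[0,0.3,0],[0,0,-1],0],[[0,0.3,0],[0,0,-1],0],[[0,0,0],[0,0,-1],0],[[0,0,0],[0,0,-1],0],[[0,0,0],[0,0,-1],0],[[0,0,0],[0,0,-1],0],[[0,0,0],[0,0,0],0]]'

```text
t: 11.2
eef_pos: [511.2, 11.3, 295.2]
eef_rot: [0.659, 0.752, 0.002, 0.009]
contact_force: [-0.8, -0.5, -0.2]
opening: 47.1
```

```bash
python3 - <<'E'
from h import *
s=env.get_state(); print(s['t'],s['eef_pos'],s['opening'],s['contact_force'], 2*np.degrees(np.arctan2(s['eef_rot'][1],s['eef_rot'][0])),s['joint_pos'])
f=grab_frame('wrist'); save(f,'w6')
for o in ['wheel','handle','drag_knob']:
    for r in recognise(o,f)[:2]: print(o,np.round(r['rect'],1),round(r['conf'],2))
E
```

```text
11.2 [511.15217148  11.31353086 295.20089033] 47.08354906919487 [-0.78132328 -0.54621361 -0.21067847] 97.5055441344111 [ 0.52986529  0.12997743 -0.74303503  1.8281978   0.10794685  1.20514581
 -0.11534238]
wheel [320.5  90.8 126.7 136.1] 0.71
handle [275.1 127.8  21.9  22.1] 0.68
drag_knob [361.6 266.6  17.9  23.5] 0.46
```

View pics/w6.png

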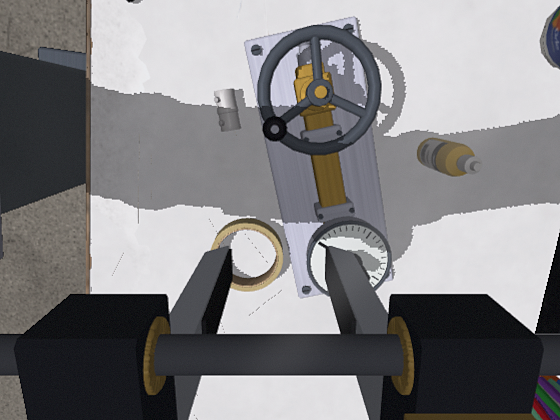

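```bash
python3 - <<'E'
from h import *
f=grab_frame('wrist')
c=f['image'][0:180,220:420]; cv2.imwrite('pics/w6z.png',cv2.resize(cv2.cvtColor(c,cv2.COLOR_RGB2BGR),None,fx=3.3,fy=3.3,interpolation=cv2.INTER_CUBIC))
h=atz(f,320,93,94); hd=atz(f,274.5,128,145); print(h,hd,np.linalg.norm((h-hd)[:2]))
# rim circle fit using dark pixels
print(atz(f,320,89,85))
d=hd-h; yaw=np.radians(19.6)
print('handle ang',np.degrees(np.arctan2(d[1],d[0])), 'closed ang', -90+19.6)
print('predicted hub',601.9-180*np.sin(yaw),-60.8+180*np.cos(yaw))
E
```

```text
[541.05868635 107.33321272  94.        ] [501.51161492  70.78706419 145.        ] 53.84785819257407
[541.46473143 111.62681241  85.        ]
handle ang -137.25842932906255 closed ang -70.4
predicted hub 541.5187174449541 108.77034150171342
```

View pics/w6z.png

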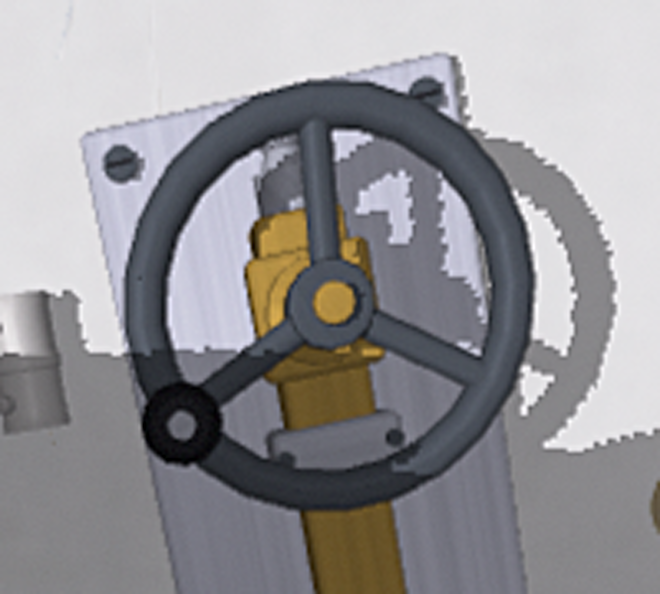

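arm_command --increments '[[[-0.13,0.75,-0.3],[0,0,0],0.3],[[-0.13,0.75,-0.5],[0,0,0],0.3],[[0,0,-0.5],[0,0,0],0.3],[[0,0,-0.5],[0,0,0],0.3],[[0,0,-0.5],[0,0,0],0.3],[[0,0,-0.5],[0,0,0],0.3],[[0,0,-0.4],[0,0,0],0.3],[[0,0,0],[0,0,0],0.3]]'

```text
t: 12.45
eef_pos: [500.3, 72.6, 162.8]
eef_rot: [0.657, 0.754, 0.002, 0.009]
contact_force: [0.5, 0.5, 0.9]
opening: 61.0
```

```bash
python3 - <<'E'
from h import *
s=env.get_state(); print(s['t'],s['eef_pos'],s['eef_rot'],s['opening'])
f=grab_frame('wrist'); save(f,'w7'); print(atz(f,*[r['rect'][:2] for r in recognise('handle',f)][0],130))
E
```

```text
12.45 [500.27293332  72.55823    162.75125977] [0.65699752 0.75383905 0.00182756 0.00880929] 60.96348162584159
[502.47684939  72.31125057 130.        ]
```

View pics/w7.png

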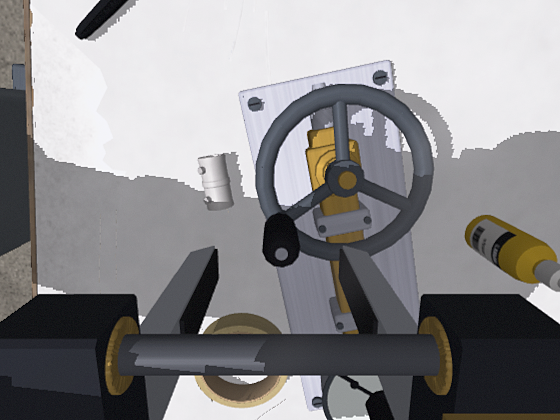

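arm_command --increments '[[[0.01,-0.03,-0.45],[0,0,0],0.3],[[0,0,-0.45],[0,0,0],0.3],[[0,0,-0.45],[0,0,0],0.3],[[0,0,-0.05],[0,0,0],0],[[0,0,0],[0,0,0],-1],[[0,0,0],[0,0,0],-1],[[0,0,0],[0,0,0],-1],[[0,0,0],[0,0,0],-1]]' --force 25

```text
t: 13.55
eef_pos: [502.3, 71.7, 105.6]
eef_rot: [0.657, 0.754, 0.003, 0.01]
contact_force: [1.5, 0.9, -6.7]
opening: 21.4
```

```bash
cat > circ.py <<'E'
# usage: circ.py step_deg n  (+ccw)  -> rows for next call
import sys
from h import *
H=np.array([541.2,108.2])
st=float(sys.argv[1]); n=int(sys.argv[2])
s=env.get_state(); p=s['eef_pos']; d=p[:2]-H
a=np.degrees(np.arctan2(d[1],d[0]))
print('t',round(s['t'],2),'pos',p.round(1),'r',np.linalg.norm(d).round(1),'ang',a.round(1),'from closed',(a+70.4).round(1),'open',round(s['opening'],1),'F',s['contact_force'].round(1),'head',round(2*np.degrees(np.arctan2(s['eef_rot'][1],s['eef_rot'][0])),1),'tilt',s['eef_rot'][2:].round(3),'j',s['joint_pos'].round(2))
prev=p[:2]
for i in range(1,n+1):
    b=np.radians(a+st*i); q=H+55*np.array([np.cos(b),np.sin(b)])
    print(((q-prev)/40).round(2),(106-p[2])/40 if i==1 else 0); prev=q
E
python3 circ.py -14 8
```

```text
t 13.55 pos [502.3  71.7 105.6] r 53.3 ang -136.8 from closed -66.4 open 21.4 F [ 1.5  0.9 -6.7] head 97.8 tilt [0.003 0.01 ] j [ 0.35  0.35 -0.73  2.05  0.33  0.84 -0.44]
[-0.23  0.24] 0.010386508546328343
[-0.13  0.31] 0
[-0.05  0.33] 0
[0.03 0.33] 0
[0.11 0.32] 0
[0.19 0.28] 0
[0.25 0.22] 0
[0.3  0.16] 0
```

arm_command --increments '[[[-0.2,0.25,0],[0,0,0],-1],[[-0.13,0.31,0],[0,0,0],-1],[[-0.05,0.33,0],[0,0,0],-1],[[0.03,0.33,0],[0,0,0],-1],[[0.11,0.32,0],[0,0,0],-1],[[0.19,0.28,0],[0,0,0],-1],[[0.25,0.22,0],[0,0,0],-1],[[0.3,0.16,0],[0,0,0],-1]]'

```text
t: 14.55
eef_pos: [523.2, 162.1, 105.4]
eef_rot: [0.658, 0.753, 0.001, 0.012]
contact_force: [1.4, -13.3, 3.4]
opening: 21.6
```

```bash
python3 circ.py -14 8; python3 - <<'E'
from h import *
f=grab_frame('wrist'); save(f,'w8')
E
```

```text
t 14.55 pos [523.2 162.1 105.4] r 56.9 ang 108.5 from closed 178.9 open 21.6 F [  1.4 -13.3   3.4] head 97.7 tilt [0.001 0.012] j [ 0.17  0.42 -0.73  1.96  0.39  0.89 -0.64]
[0.34 0.02] 0.013868931236787318
[ 0.33 -0.01] 0
[ 0.32 -0.1 ] 0
[ 0.29 -0.17] 0
[ 0.24 -0.24] 0
[ 0.17 -0.29] 0
[ 0.1  -0.32] 0
[ 0.02 -0.33] 0
```

View pics/w8.png

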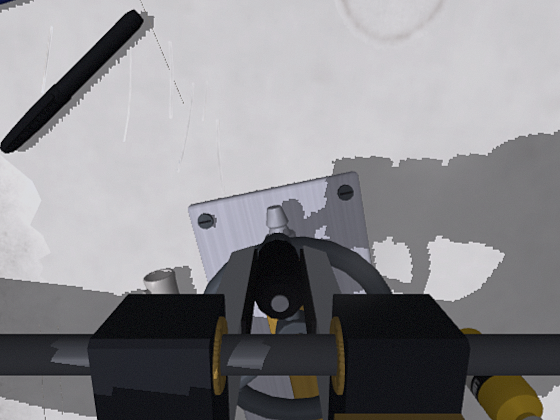

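arm_command --increments '[[[0.34,0.02,0],[0,0,0],-1],[[0.33,-0.01,0],[0,0,0],-1],[[0.32,-0.1,0],[0,0,0],-1],[[0.29,-0.17,0],[0,0,0],-1],[[0.24,-0.24,0],[0,0,0],-1],[[0.17,-0.29,0],[0,0,0],-1],[[0.1,-0.32,0],[0,0,0],-1],[[0.02,-0.33,0],[0,0,0],-1]]'

```text
t: 15.6
eef_pos: [597.0, 106.2, 105.4]
eef_rot: [0.657, 0.753, -0.004, 0.008]
contact_force: [-12.4, 4.3, 7.4]
opening: 21.3
```

```bash
python3 circ.py -10 8
```

```text
t 15.6 pos [597.  106.2 105.4] r 55.9 ang -2.0 from closed 68.4 open 21.3 F [-12.4   4.3   7.4] head 97.8 tilt [-0.004  0.008] j [ 0.24  0.51 -0.69  1.82  0.41  0.96 -0.5 ]
[-0.05 -0.24] 0.015204786318260588
[-0.07 -0.23] 0
[-0.11 -0.21] 0
[-0.14 -0.19] 0
[-0.18 -0.16] 0
[-0.2  -0.13] 0
[-0.22 -0.09] 0
[-0.23 -0.05] 0
```

arm_command --increments '[[[-0.05,-0.24,0],[0,0,0],-1],[[-0.07,-0.23,0],[0,0,0],-1],[[-0.11,-0.21,0],[0,0,0],-1],[[-0.14,-0.19,0],[0,0,0],-1],[[-0.18,-0.16,0],[0,0,0],-1],[[-0.2,-0.13,0],[0,0,0],-1],[[-0.22,-0.09,0],[0,0,0],-1],[[-0.22,-0.07,0],[0,0,0],-1]]'

```text
t: 16.6
eef_pos: [556.4, 55.8, 107.1]
eef_rot: [0.657, 0.754, 0.005, 0.011]
contact_force: [50.9, 8.8, -40.3]
opening: 26.0
```

```bash
python3 circ.py -5 2; python3 - <<'E'
from h import *
f=grab_frame('wrist'); save(f,'w9')
E
```

```text
t 16.6 pos [556.4  55.8 107.1] r 54.6 ang -73.8 from closed -3.4 open 26.0 F [ 50.9   8.8 -40.3] head 97.9 tilt [0.005 0.011] j [ 0.35  0.43 -0.71  1.94  0.37  0.88 -0.41]
[-0.11 -0.04] -0.0264786997724471
[-0.12 -0.02] 0
```

View pics/w9.png

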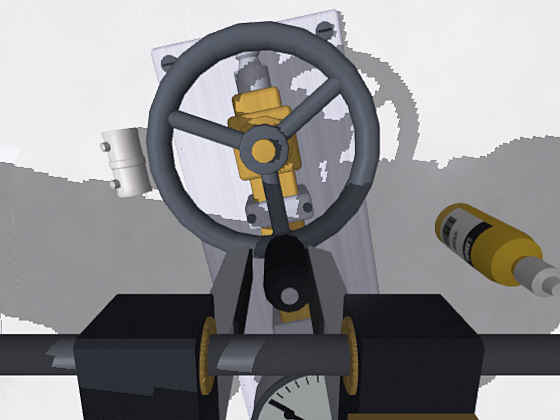

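```bash
cat > wp.py <<'E'
from h import *
import sys
H=np.array([541.2,108.2]); k=float(sys.argv[1]); st=float(sys.argv[2])
s=env.get_state(); p=s['eef_pos']; d=p[:2]-H
a=np.degrees(np.arctan2(d[1],d[0]))
print('t',round(s['t'],2),'pos',p.round(1),'r',np.linalg.norm(d).round(1),'from closed',((a+70.4)%360).round(1),'F',s['contact_force'].round(1),'open',round(s['opening'],1),'tilt',s['eef_rot'][2:].round(3))
prev=p[:2]
for i in range(1,9):
    b=np.radians(-70.4+k+st*i); q=H+55*np.array([np.cos(b),np.sin(b)])
    print(((q-prev)/40).round(2)); prev=q
print('dz',(106-p[2])/40)
E
python3 wp.py 0 14
```

```text
t 16.65 pos [556.2  55.3 107.2] r 55.0 from closed 356.2 F [ 51.3   7.6 -34.8] open 26.9 tilt [0.005 0.011]
[0.39 0.18]
[0.25 0.22]
[0.19 0.27]
[0.12 0.31]
[0.04 0.33]
[-0.04  0.33]
[-0.12  0.31]
[-0.19  0.28]
dz -0.030252708368399793
```

arm_command --increments '[[[0.35,0.15,-0.02],[0,0,0],-1],[[0.25,0.22,0],[0,0,0],-1],[[0.19,0.27,0],[0,0,0],-1],[[0.12,0.31,0],[0,0,0],-1],[[0.04,0.33,0],[0,0,0],-1],[[-0.04,0.33,0],[0,0,0],-1],[[-0.12,0.31,0],[0,0,0],-1],[[-0.19,0.28,0],[0,0,0],-1]]' --force 25

```text
t: 17.65
eef_pos: [586.5, 140.8, 107.3]
eef_rot: [0.659, 0.752, 0.006, 0.016]
contact_force: [4.5, -0.3, -4.3]
opening: 21.5
```

```bash
python3 wp.py 112 14;python3 - <<'E'
from h import *
f=grab_frame('wrist'); save(f,'w10')
E
```

```text
t 17.65 pos [586.5 140.8 107.3] r 55.8 from closed 106.1 F [ 4.5 -0.3 -4.3] open 21.5 tilt [0.006 0.016]
[-0.35  0.32]
[-0.3   0.15]
[-0.33  0.08]
[-0.34 -0.  ]
[-0.32 -0.08]
[-0.29 -0.16]
[-0.25 -0.23]
[-0.18 -0.28]
dz -0.03345877534758444
```

View pics/w10.png

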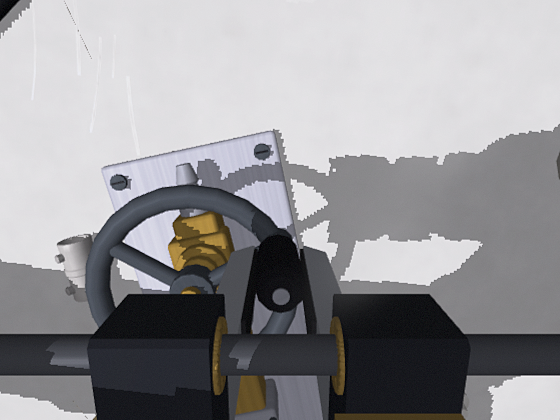

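arm_command --increments '[[[-0.33,0.3,-0.03],[0,0.09,0],-1],[[-0.3,0.15,0],[0.03,0.09,0],-1],[[-0.33,0.08,0],[0.03,0.09,0],-1],[[-0.34,0,0],[0.03,0.05,0],-1],[[-0.32,-0.08,0],[0,0,0],-1],[[-0.29,-0.16,0],[0,0,0],-1],[[-0.25,-0.23,0],[0,0,0],-1],[[-0.18,-0.28,0],[0,0,0],-1]]'

```text
t: 18.7
eef_pos: [491.6, 131.2, 107.4]
eef_rot: [0.659, 0.752, 0.0, 0.006]
contact_force: [13.8, -2.8, -10.3]
opening: 21.3
```

```bash
python3 wp.py 224 14
```

```text
t 18.7 pos [491.6 131.2 107.4] r 54.7 from closed 225.5 F [ 13.8  -2.8 -10.3] open 21.3 tilt [0.    0.006]
[-0.1  -0.28]
[-0.03 -0.33]
[ 0.05 -0.33]
[ 0.13 -0.31]
[ 0.2  -0.27]
[ 0.26 -0.21]
[ 0.3  -0.14]
[ 0.33 -0.07]
dz -0.03376299469825028
```

arm_command --increments '[[[-0.1,-0.28,-0.03],[0,0,0],-1],[[-0.03,-0.33,0],[0,0,0],-1],[[0.05,-0.33,0],[0,0,0],-1],[[0.13,-0.31,0],[0,0,0],-1],[[0.2,-0.27,0],[0,0,0],-1],[[0.26,-0.21,0],[0,0,0],-1],[[0.3,-0.14,0],[0,0,0],-1],[[0.33,-0.07,0],[0,0,0],-1]]'

```text
t: 19.7
eef_pos: [537.8, 53.4, 107.2]
eef_rot: [0.658, 0.753, 0.003, 0.005]
contact_force: [-2.0, 7.7, 2.6]
opening: 21.4
```

```bash
python3 wp.py 336 14; python3 - <<'E'
from h import *
f=grab_frame('wrist'); save(f,'w11')
E
```

```text
t 19.7 pos [537.8  53.4 107.2] r 54.9 from closed 336.8 F [-2.   7.7  2.6] open 21.4 tilt [0.003 0.005]
[0.31 0.01]
[0.32 0.1 ]
[0.29 0.17]
[0.24 0.24]
[0.17 0.29]
[0.1  0.32]
[0.02 0.33]
[-0.06  0.33]
dz -0.0299790343090109
```

View pics/w11.png

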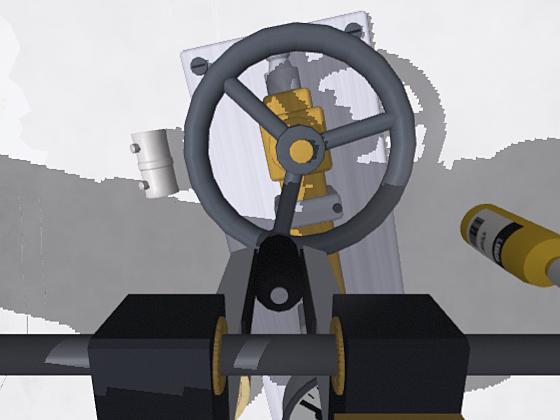

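Nearly one turn, with the handle still gripped. Continuing.

arm_command --increments '[[[0.31,0.02,-0.03],[0,0,0],-1],[[0.32,0.1,0],[0,0,0],-1],[[0.29,0.17,0],[0,0,0],-1],[[0.24,0.24,0],[0,0,0],-1],[[0.17,0.29,0],[0,0,0],-1],[[0.1,0.32,0],[0,0,0],-1],[[0.02,0.33,0],[0,0,0],-1],[[-0.06,0.33,0],[0,0,0],-1]]'

```text
t: 20.75
eef_pos: [594.0, 127.6, 107.0]
eef_rot: [0.658, 0.753, -0.004, 0.002]
contact_force: [-13.9, -8.5, 17.3]
opening: 21.5
```

```bash
python3 wp.py 448 14
```

```text
t 20.75 pos [594.  127.6 107. ] r 56.2 from closed 90.6 F [-13.9  -8.5  17.3] open 21.5 tilt [-0.004  0.002]
[-0.15  0.24]
[-0.21  0.26]
[-0.27  0.2 ]
[-0.31  0.13]
[-0.33  0.05]
[-0.33 -0.03]
[-0.32 -0.11]
[-0.28 -0.18]
dz -0.024913312240966334
```

arm_command --increments '[[[-0.15,0.24,-0.02],[0,0,0],-1],[[-0.21,0.26,0],[0,0,0],-1],[[-0.27,0.2,0],[0,0,0],-1],[[-0.31,0.13,0],[0,0,0],-1],[[-0.33,0.05,0],[0,0,0],-1],[[-0.33,-0.03,0],[0,0,0],-1],[[-0.32,-0.11,0],[0,0,0],-1],[[-0.28,-0.18,0],[0,0,0],-1]]'

```text
t: 21.75
eef_pos: [505.8, 150.2, 107.2]
eef_rot: [0.658, 0.753, -0.002, 0.004]
contact_force: [6.9, -3.9, -0.3]
opening: 21.3
```

```bash
python3 wp.py 560 14
```

```text
t 21.75 pos [505.8 150.2 107.2] r 54.9 from closed 200.5 F [ 6.9 -3.9 -0.3] open 21.3 tilt [-0.002  0.004]
[-0.22 -0.23]
[-0.16 -0.29]
[-0.09 -0.32]
[-0.01 -0.34]
[ 0.07 -0.33]
[ 0.15 -0.3 ]
[ 0.22 -0.25]
[ 0.27 -0.19]
dz -0.031064555689517093
```

arm_command --increments '[[[-0.22,-0.23,-0.03],[0,0,0],-1],[[-0.16,-0.29,0],[0,0,0],-1],[[-0.09,-0.32,0],[0,0,0],-1],[[-0.01,-0.34,0],[0,0,0],-1],[[0.07,-0.33,0],[0,0,0],-1],[[0.15,-0.3,0],[0,0,0],-1],[[0.22,-0.25,0],[0,0,0],-1],[[0.27,-0.19,0],[0,0,0],-1]]'

```text
t: 22.75
eef_pos: [517.0, 59.1, 107.3]
eef_rot: [0.658, 0.753, 0.006, 0.005]
contact_force: [4.8, 13.3, -2.2]
opening: 21.5
```

```bash
python3 wp.py 672 9.6
```

```text
t 22.75 pos [517.   59.1 107.3] r 54.8 from closed 314.1 F [ 4.8 13.3 -2.2] open 21.5 tilt [0.006 0.005]
[ 0.16 -0.07]
[ 0.22 -0.06]
[ 0.23 -0.02]
[0.23 0.02]
[0.22 0.06]
[0.21 0.1 ]
[0.19 0.13]
[0.17 0.16]
dz -0.03281371399672217
```

arm_command --increments '[[[0.16,-0.07,-0.03],[0,0,0],-1],[[0.22,-0.06,0],[0,0,0],-1],[[0.23,-0.02,0],[0,0,0],-1],[[0.23,0.02,0],[0,0,0],-1],[[0.22,0.06,0],[0,0,0],-1],[[0,0,0],[0,0,0],-1],[[0,0,0],[0,0,0],-1],[[0,0,0],[0,0,0],-1]]'

```text
t: 23.75
eef_pos: [554.7, 55.0, 107.3]
eef_rot: [0.659, 0.752, 0.005, 0.003]
contact_force: [1.9, 3.8, 1.8]
opening: 21.3
```

```bash
python3 wp.py 720 0; python3 - <<'E'
from h import *
f=grab_frame('wrist'); save(f,'w12')
E
```

```text
t 23.75 pos [554.7  55.  107.3] r 54.9 from closed 354.7 F [1.9 3.8 1.8] open 21.3 tilt [0.005 0.003]
[0.12 0.04]
[0. 0.]
[0. 0.]
[0. 0.]
[0. 0.]
[0. 0.]
[0. 0.]
[0. 0.]
dz -0.03128109193067239
```

View pics/w12.png

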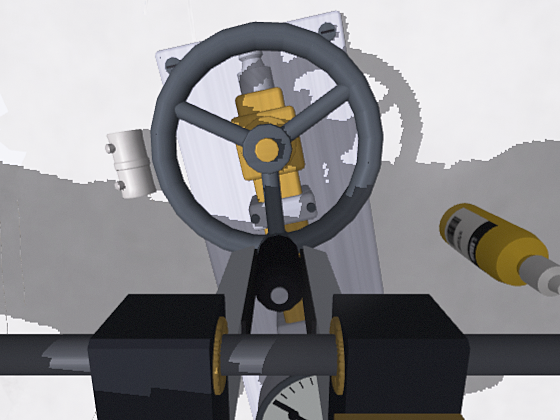

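arm_command --increments '[[[0.07,0.02,0],[0,0,0],-1],[[0.05,0.02,0],[0,0,0],-1],[[0.02,0,0],[0,0,0],-1],[[0,0,0],[0,0,0],-1],[[0,0,0],[0,0,0],-1],[[0,0,0],[0,0,0],-1],[[0,0,0],[0,0,0],-1],[[0,0,0],[0,0,0],-1]]'

```text
t: 24.8
eef_pos: [558.2, 55.9, 107.2]
eef_rot: [0.659, 0.752, 0.003, 0.002]
contact_force: [1.5, 3.8, 3.0]
opening: 21.4
```

```bash
python3 wp.py 720 0; python3 - <<'E'
from h import *
f=grab_frame('wrist'); save(f,'w13')
t=grab_frame('top'); save(t,'t13')
a=cv2.imread('pics/t13.png')[150:270,210:340]; cv2.imwrite('pics/t13c.png',cv2.resize(a,None,fx=5,fy=5,interpolation=cv2.INTER_CUBIC))
s=env.get_state(); print(s['dq'],s['contact_force'])
E
```

```text
t 24.8 pos [558.2  55.9 107.2] r 55.0 from closed 358.4 F [1.5 3.8 3. ] open 21.4 tilt [0.003 0.002]
[0.04 0.01]
[0. 0.]
[0. 0.]
[0. 0.]
[0. 0.]
[0. 0.]
[0. 0.]
[0. 0.]
dz -0.03091160935098216
[ 0.00080626 -0.00145541 -0.00065302 -0.00105445  0.00186089 -0.00260041
  0.00168451] [1.09307163 2.88724562 3.48597438]
```

View pics/w13.png

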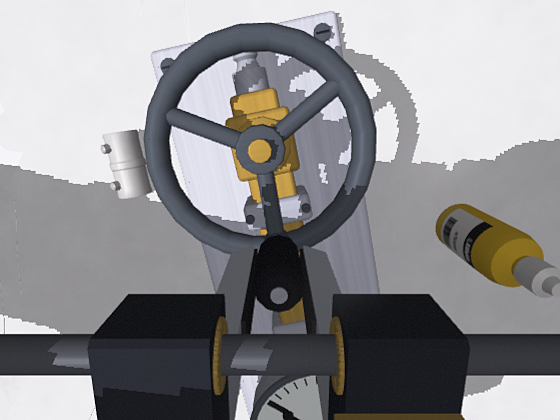

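View pics/t13c.png

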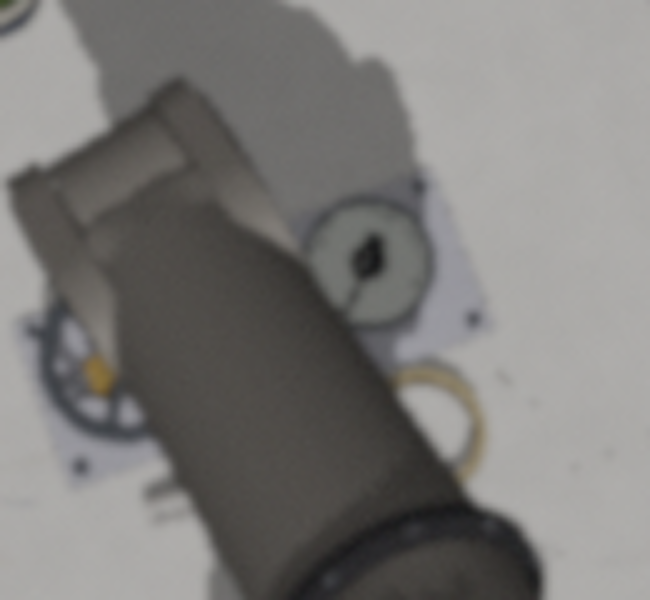

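```bash
python3 -c "
from h import *
print(env.finish_job()); s=env.get_state(); print(s['t'],s['eef_pos'],s['opening'])"
```

```text
the job is handed in; nothing more can be done
None
the job is handed in; nothing more can be done
```

The job is handed in at about 25 s of the 72 s allowed. The drag hand is on zero, and the valve was wound shut and backed off two turns. The gripper is still holding the wheel handle.

- **Drag hand:** My first grip on the knob closed on its round base (24.5 mm opening), so I reopened, lifted and regripped it across the 13 mm bar. I then turned it about 65° anticlockwise. The wrist picture showed the pointer on the zero tick, and the last top picture still showed it there.
- **Closing:** I wound the wheel about 293° clockwise. The stop showed as roughly 50 N on the wrist, with the handle on the gauge side.
- **Backing off:** I then wound two counted turns anticlockwise. The first stop was about 5° short, so I nudged it on. The spoke angles in the last wrist picture match those at the closed stop to about 1°. The tool position reads 358.4° of the second turn, about 1.6° short, well within the 16° allowed.
- **At hand-in:** The arm was at rest, the fingers were open 21.4 mm on the 22 mm handle at 25 N, and the grasp point was at about 126 mm. The tape, coupling and paint bottle looked undisturbed; I did not look at the water bottle, screwdriver and black tape again, but the arm stayed well clear of them.

No check failed at the end. I never saw a direct reading of the wheel joint, so the two-turn figure comes from counting turns and comparing pictures.

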